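# Dose two desiccant canisters at the seaweed packing table

### The arm

A 7-joint arm with a two-finger parallel gripper is mounted at the origin on the work surface. World frame = base frame: x ahead of the robot, y to its left, z up, the work surface at z = 0. Lengths are in m, angles in rad, forces in N, time in s.
With the tool pointing down it reaches from about 0.4 to 0.875 m from the base axis. Payload 19.3 kg.
Tool frame: the origin (TCP) lies midway between the tips of the shut fingers; the grasp point (between the pads) lies bot.pinch_z behind it (bot.pinch_z is the distance from the TCP to the grasp point, in m); z points along the fingers, y is the line along which they close (so a half turn about z gives the same grasp; the last joint's range is limited). The gripper opens to 85 mm and grips with 20 to 120 N. Pads are 22 mm wide; open, the fingers measure 114 mm over their backs; the gripper's body (76 mm by 85 mm) begins 54 mm behind the grasp point. The pads swing forward as they close: fully open they stand 13 mm farther back than shut.
Start: joints at [1.047, 0.521, -0.036, 1.599, 0.021, 1.021, -0.113], TCP at [0.274, -0.562, 0.231] pointing down, gripper open.
Joint ranges: [-2.91, 2.91], [-0.3, 2.13], [-1.5, 1.42], [0.17, 2.43], [-1.26, 4.41], [0.16, 1.93], [-2.52, 2.52]. Speed limits (rad/s): [1.89, 1.89, 2.39, 2.39, 3.01, 3.01, 3.01].

### API

Orientations are given as [roll, pitch, yaw] about the fixed x, y, z axes, in that order (R = Rz(yaw) Ry(pitch) Rx(roll)).
In Python, from workcell import readout, grab_frame, camera_info, workorder, bot gives the robot as it stands. The module is installed in compiled form; this text tells all that it offers.
- The arm moves only by the tool drive_tool, never from a script. Its argument "targets" is a list of rows, each an object of numbers: "dx", "dy", "dz": the shift along the tool's x, y, z as a fraction of full scale; "yaw": the turn about the tool's z as a fraction of full scale; "fingers": the closure, from 0 (fully open) to 1 (shut). In form: [{"dx": .., "dy": .., "dz": .., "yaw": .., "fingers": ..}, ...]. A call has 1 to 20 rows; each row shifts and turns the commanded pose from where the row before left it, along the tool's axes as they then stand; what a row does not reach is not made up. Full scale, the value 1, is 0.1 m for a shift and 90 degrees for a turn. A row lasts 1/10 s, in which the tool goes at most 50 mm and 8.59 degrees, less where a joint would pass 70% of its speed; a pose out of reach is approached as far as the arm can. A call with a number of a shift or a turn outside -1 to 1 is refused whole. A call with a gripper value outside its range is refused whole. The fingers move at their own pace and stop on an object; "squeeze" is the grip in N (left out, the last holds). Time passes only in rows, so rows that do not move let the fingers close. It gives the time, the measured TCP pose, the force, the opening and the grip force at its end, in the units of the state.
- readout.observe(): the state, without advancing time (a new reading comes with each control period).
- grab_frame(name): name is "side" or "top" or "wrist"; returns the picture (400x640x3 uint8, blue, green, red); there is no depth.
- camera_info(name): a dict with "fx", "fy", "cx", "cy" (pixels), "D" ([k1, k2, p1, p2, k3] as OpenCV has them; the pictures are not rectified), "T" (4x4, takes a point from camera to world coordinates); the wrist camera has in their place "hand_eye" (4x4, takes a point from camera to tool coordinates, whose origin is the TCP and whose axes are the flange's). Camera axes: x right, y up, looking along -z (the intrinsics and any distortion apply to the point x, -y, -z); pixel columns grow to the right and rows downward; lengths in m; the calibration is good to about 2 mm. A picture is of the moment at which its call begins: read the wrist's pose just before it. camera_info takes no time and is no camera call.
- workorder.job_done(): hands the job in; it is judged then, once.
The state is a dict: "clock": time; "qpos": joint angles; "qd": joint speeds; "joint_efforts": joint torques, N m; "position": TCP position; "tool_rot": TCP orientation; "force": force on the tool from outside, world axes, zero at the start; "moment": the same for the moment, N m; "grip_width": finger opening in m; "finger_force": force on a finger pad.
Only numpy, scipy, OpenCV 4.12 (cv2) and the standard library are available. Lean on these libraries where they do the work, as an engineer would, in place of code of your own. Each camera call takes 0.05 s, during which the arm holds its last target. There are 200 camera calls.

### The job

Turn the paddle knob on top of the round dispenser (the one with the clear lid, not the square one) clockwise by exactly two clicks, so that two desiccant canisters drop into the steel bowl under it. Leave the knob resting at the second click and the bowl standing upright.

Things in the scene. Friction and masses are not known exactly. Their poses are not given: they have to be found in the camera images.
- knob_grip (a point): Grip point of the round dispenser's paddle knob, on its vertical axis, 167 mm up, 30 mm above the flat lid (149 mm wide). Paddle: upright grey bar 60 mm long (this point's x), 14 mm thick (y), from 147 to 183 mm up; the point turns with it. A nose at the foot of its +x end points to the bowl at the start. Clear all round for the fingers. The opaque square dispenser with the same knob is not wanted.
- knob (a joint): That knob's angle in rad: 0 at the start, growing clockwise seen from above (about -z). A click is 40 degrees (0.698 rad), marked in black on the lid; two are 1.396. A light detent (0.08 N m, friction 0.02) draws the freed knob into the nearest click. Stops at 0 and at four clicks. Each click carries one canister over the outlet, where it falls by itself.
- bowl: Loose stainless steel bowl, 130 mm across the rim, 50 mm high, wall 3 mm, origin at the centre of its underside. It already stands under the round dispenser's outlet, its centre about 85 mm from the knob's axis, half of it out from under the drum. It need not be touched.
- can_1: First white desiccant canister in line: a slick disc 20 mm across, 10 mm high, about 12 g, origin at the centre of its underside. At the start it lies in the drum under the clear lid, one click before the outlet, 110 mm up; the first click drops it into the bowl.
- can_2: Second canister, alike, two clicks before the outlet; the second click drops it. Two more behind it must stay in the drum.

How it is judged:
By the outcome, as a careful person would: the job done as asked, in the order asked, and still so for the second after the job is handed in, with the robot touching nothing.
It also fails if it takes over 32 s, if anything falls off the work surface, if the arm or the gripper's body presses on something with over 40 N, if the wrist force passes 120 N, or if a joint passes its speed limit or range.

## Working session

There is one attempt and no reset: what is moved stays moved. The work goes in short steps, Python scripts to look and compute and a tool call to move; the robot and the scene stay as the last step left them, time stands still between calls to the robot, and variables do not carry over. Pictures are saved under pics/ and viewed, at most 10 in all, crops included, and the job is handed in when it is done.

Besides the shell and the picture viewer there is one more tool, called after "Emit:" by a JSON object that holds its "api" and its "payload", one argument or row to a line. drive_tool: Moves the arm, as the interface text tells. Shift numbers are shares of 0.1 m and turn numbers shares of 90 degrees, none past 1 either way. Its arguments: {"type":"object","properties":{"targets":{"type":"array","items":{"type":"object","properties":{"dx":{"type":"number","minimum":-1,"maximum":1},"dy":{"type":"number","minimum":-1,"maximum":1},"dz":{"type":"number","minimum":-1,"maximum":1},"yaw":{"type":"number","minimum":-1,"maximum":1},"fingers":{"type":"number"}}}},"squeeze":{"type":"number"}},"required":["targets"]}

```bash
mkdir -p pics
python3 - <<'E'
from workcell import readout, grab_frame, camera_info, bot
import cv2,numpy as np
s=readout.observe();print({k:np.round(v,3).tolist() for k,v in s.items()},bot.pinch_z)
for n in("top","side"):
    cv2.imwrite(f"pics/{n}0.png",grab_frame(n)); print(n,{k:np.round(v,3).tolist() for k,v in camera_info(n).items()})
print(np.round(camera_info("wrist")["hand_eye"],3))
E
```

```text
{'clock': 0.0, 'qpos': [1.047, 0.522, -0.036, 1.6, 0.021, 1.021, -0.113], 'qd': [0.001, -0.002, 0.002, -0.001, -0.0, -0.001, -0.0], 'joint_efforts': [-0.0, -92.71, 1.98, -36.994, 0.018, 0.008, -0.0], 'position': [0.274, -0.561, 0.231], 'tool_rot': [-3.14, 0.0, 0.454], 'force': [0.423, 0.28, -0.148], 'moment': [-0.04, 0.065, 0.014], 'finger_force': 0.0, 'grip_width': 0.086} 0.0187
top {'fx': 449.919, 'fy': 449.919, 'cx': 324.366, 'cy': 203.05, 'D': [-0.12, 0.0, 0.0, 0.0, 0.0], 'T': [[0.176, 0.964, -0.201, 0.38], [-0.984, 0.173, -0.035, -0.004], [0.001, 0.204, 0.979, 0.989], [0.0, 0.0, 0.0, 1.0]]}
side {'fx': 374.872, 'fy': 374.872, 'cx': 316.228, 'cy': 196.962, 'D': [-0.065, 0.0, 0.0, 0.0, 0.0], 'T': [[0.691, 0.433, -0.579, 0.08], [-0.722, 0.393, -0.569, -0.438], [-0.018, 0.811, 0.585, 0.572], [0.0, 0.0, 0.0, 1.0]]}
[[-0.001  0.962  0.275  0.07 ]
 [ 1.     0.001 -0.     0.   ]
 [-0.     0.275 -0.962 -0.143]
 [ 0.     0.     0.     1.   ]]
```

View pics/top0.png

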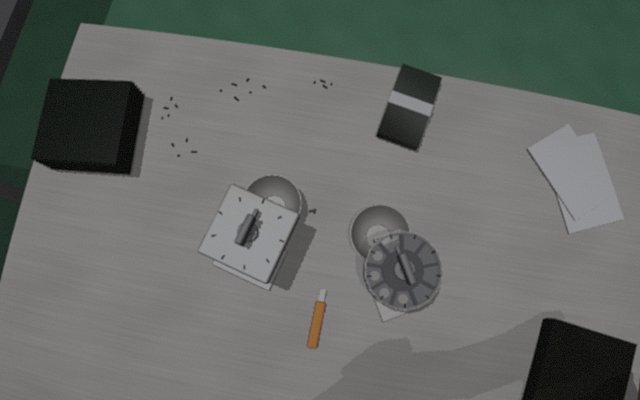

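View pics/side0.png

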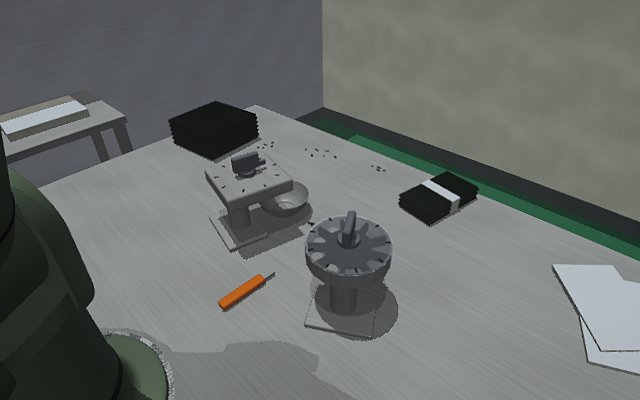

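The top view shows the round dispenser at about (403,271), with its bowl at (379,233) and the square dispenser at (248,230). In the side view the round one's knob is at (348,228). I'll enlarge both views.

```bash
cat > h.py <<'E'
import cv2,numpy as np
from workcell import camera_info
def ray(n,uv):
    c=camera_info(n);K=np.array([[c["fx"],0,c["cx"]],[0,c["fy"],c["cy"]],[0,0,1.]])
    p=cv2.undistortPoints(np.array([[uv]],float),K,np.array(c["D"]))[0,0]
    T=np.array(c["T"]);return T[:3,3],T[:3,:3]@np.array([p[0],-p[1],-1])
def plane(n,uv,z):
    o,d=ray(n,uv);return o+d*(z-o[2])/d[2]
E
python3 - <<'E'
import cv2,numpy as np
t=cv2.imread("pics/top0.png")[215:315,355:450];s=cv2.imread("pics/side0.png")[205:290,300:400]
f=lambda i:cv2.convertScaleAbs(cv2.resize(i,(390,int(390*i.shape[0]/i.shape[1])),interpolation=cv2.INTER_CUBIC),alpha=1.8)
a,b=f(t),f(s);h=max(a.shape[0],b.shape[0])
c=np.zeros((h,790,3),np.uint8);c[:a.shape[0],:390]=a;c[:b.shape[0],400:]=b
cv2.imwrite("pics/crop0.png",c)
from h import plane
print(plane("top",(403,271),.137),plane("side",(348,248),.137),plane("top",(379,233),.05))
E
```

```text
[ 0.45226717 -0.14295006  0.137     ] [ 0.44138477 -0.15497362  0.137     ] [ 0.5297962  -0.09538814  0.05      ]
```

View pics/crop0.png

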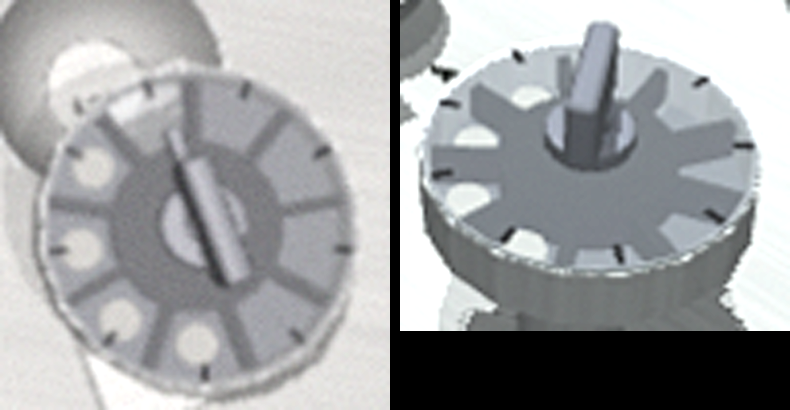

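Run:
```python
import numpy as np
from scipy.optimize import least_squares
from h import plane
top=lambda x,y:(355-.5+x/4.105+.0,215-.5+y/4.105)
side=lambda x,y:(300-.5+(x-400)/3.9,205-.5+y/3.9)
T=[(148,88),(247,88),(322,152),(345,250),(297,335),(205,372),(108,338),(57,250)]
S=[(450,103),(517,55),(700,80),(743,146),(712,214),(618,253),(508,240),(442,174)]
for n,f,P in(("top",top,T),("side",side,S)):
    X=np.array([plane(n,f(*p),.137) for p in P])[:,:2]
    r=least_squares(lambda c:np.hypot(*(X-c[:2]).T)-c[2],[.45,-.15,.07])
    print(n,r.x,np.abs(r.fun).max()); print(np.round(np.degrees(np.arctan2(*(X-r.x[:2]).T[::-1])),1))
q=np.array([plane("top",top(*p),.183) for p in[(183,163),(203,157),(250,272),(228,283)]])[:,:2]
print("bar",q.mean(0)); d=q[:2].mean(0)-q[2:].mean(0);print(np.hypot(*d),np.degrees(np.arctan2(d[1],d[0])))
n=plane("top",top(175,135),.15)[:2];print(n)
a,b=plane("side",side(603,25),.183),plane("side",side(580,103),.183);d=a-b;print((a+b)/2,np.hypot(*d[:2]),np.degrees(np.arctan2(d[1],d[0])))
b=np.array(plane("top",(379,233),.05));print(b)
```

```text
top [ 0.4559288  -0.14295932  0.06729244] 0.0008739373963947139
[  29.8  -10.7  -50.3  -90.4 -129.6 -169.6  149.8  110. ]
side [ 0.45481521 -0.1432129   0.06710148] 0.001646612945523332
[ 109.9   69.7   -9.6  -50.1  -89.6 -129.8 -168.3  150.5]
bar [ 0.45538601 -0.1418843 ]
0.05446474134547665 30.14293777986672
[ 0.49288086 -0.12346863]
[ 0.45346604 -0.14446332  0.183     ] 0.05261724538771863 29.255630620497207
[ 0.5297962  -0.09538814  0.05      ]
```

The axis is at about (0.455, -0.143), with the bar at 30°. Both views agree on this to 1–2 mm. Next I'll raise the tool and cross over.

Emit:
{"api": "drive_tool", "payload": {
  "targets": [
    {"dz":-0.2,"fingers":0},
    {"dz":-0.2},
    {"dx":0.1,"dy":-0.085},
    {"dx":0.2,"dy":-0.17},
    {"dx":0.2,"dy":-0.17},
    {"dx":0.2,"dy":-0.17},
    {"dx":0.2,"dy":-0.17},
    {"dx":0.2,"dy":-0.17},
    {"dx":0.2,"dy":-0.17},
    {"dx":0.2,"dy":-0.17},
    {"dx":0.2,"dy":-0.17},
    {"dx":0.2,"dy":-0.17},
    {"dx":0.2,"dy":-0.17},
    {"dx":0.2,"dy":-0.17},
    {"dx":0.2,"dy":-0.17},
    {"dx":0.2,"dy":-0.17},
    {"dx":0.2,"dy":-0.17},
    {"dx":0.2,"dy":-0.17},
    {"dx":0.1,"dy":-0.085,"yaw":-0.044},
    {"dx":0}
  ],
  "squeeze": 30
}}

```text
invalid input
```

Emit:
{"api": "drive_tool", "payload": {
  "targets": [
    {"dx":0,"dy":0,"dz":-0.2,"yaw":0,"fingers":0},
    {"dx":0,"dy":0,"dz":-0.2,"yaw":0,"fingers":0},
    {"dx":0.1,"dy":-0.085,"dz":0,"yaw":0,"fingers":0},
    {"dx":0.2,"dy":-0.17,"dz":0,"yaw":0,"fingers":0},
    {"dx":0.2,"dy":-0.17,"dz":0,"yaw":0,"fingers":0},
    {"dx":0.2,"dy":-0.17,"dz":0,"yaw":0,"fingers":0},
    {"dx":0.2,"dy":-0.17,"dz":0,"yaw":0,"fingers":0},
    {"dx":0.2,"dy":-0.17,"dz":0,"yaw":0,"fingers":0},
    {"dx":0.2,"dy":-0.17,"dz":0,"yaw":0,"fingers":0},
    {"dx":0.2,"dy":-0.17,"dz":0,"yaw":0,"fingers":0},
    {"dx":0.2,"dy":-0.17,"dz":0,"yaw":0,"fingers":0},
    {"dx":0.2,"dy":-0.17,"dz":0,"yaw":0,"fingers":0},
    {"dx":0.2,"dy":-0.17,"dz":0,"yaw":0,"fingers":0},
    {"dx":0.2,"dy":-0.17,"dz":0,"yaw":0,"fingers":0},
    {"dx":0.2,"dy":-0.17,"dz":0,"yaw":0,"fingers":0},
    {"dx":0.2,"dy":-0.17,"dz":0,"yaw":0,"fingers":0},
    {"dx":0.2,"dy":-0.17,"dz":0,"yaw":0,"fingers":0},
    {"dx":0.2,"dy":-0.17,"dz":0,"yaw":0,"fingers":0},
    {"dx":0.1,"dy":-0.085,"dz":0,"yaw":-0.044,"fingers":0},
    {"dx":0,"dy":0,"dz":0,"yaw":0,"fingers":0}
  ],
  "squeeze": 30
}}

```text
clock: 2.1
position: [0.4427, -0.1749, 0.2709]
tool_rot: [-3.141, -0.0, 0.528]
force: [0.3, -0.6, -0.0]
grip_width: 0.0858
finger_force: 0.0
```

Emit:
{"api": "drive_tool", "payload": {
  "targets": [
    {"dx":0.135,"dy":-0.106,"dz":0,"yaw":0,"fingers":0},
    {"dx":0.135,"dy":-0.106,"dz":0,"yaw":0,"fingers":0},
    {"dx":0,"dy":0,"dz":0,"yaw":0,"fingers":0},
    {"dx":0,"dy":0,"dz":0,"yaw":0,"fingers":0}
  ]
}}

```text
clock: 2.5
position: [0.4547, -0.1457, 0.271]
tool_rot: [-3.141, 0.001, 0.522]
force: [-0.4, -0.3, -0.4]
grip_width: 0.0857
finger_force: 0.0
```

Run:
```python
from workcell import readout, grab_frame, camera_info
import cv2,numpy as np
from scipy.spatial.transform import Rotation as R
s=readout.observe();im=grab_frame("wrist")
T=np.eye(4);T[:3,:3]=R.from_euler("xyz",s["tool_rot"]).as_matrix();T[:3,3]=s["position"]
c=camera_info("wrist");W=T@np.array(c["hand_eye"]);np.save("W1.npy",W)
K=np.array([[c["fx"],0,c["cx"]],[0,c["fy"],c["cy"]],[0,0,1.]])
def proj(p):
    q=W[:3,:3].T@(np.array(p)-W[:3,3]);return cv2.projectPoints(np.array([[q[0],-q[1],-q[2]]]),np.zeros(3),np.zeros(3),K,np.array(c["D"]))[0].ravel()
a=np.radians(30);x=np.array([np.cos(a),np.sin(a),0]);y=np.array([-x[1],x[0],0]);o=np.array([.4553,-.143,.183])
P=[proj(o+sx*.03*x+sy*.007*y) for sx,sy in((1,1),(1,-1),(-1,-1),(-1,1))]
cv2.polylines(im,[np.round(P).astype(int)],True,(0,0,255),1)
cv2.imwrite("pics/w1.png",im);print(s["position"],s["tool_rot"],s["qpos"],np.round(P))
```

```text
[ 0.45467098 -0.14572106  0.27100477] [-3.14141020e+00  5.98903076e-04  5.21773537e-01] [ 0.39669649  0.24866932 -0.25366313  1.91669445  0.0744289   0.98573747
 -0.93969521] [[300. 162.]
 [322. 162.]
 [322. 248.]
 [302. 248.]]
```

View pics/w1.png

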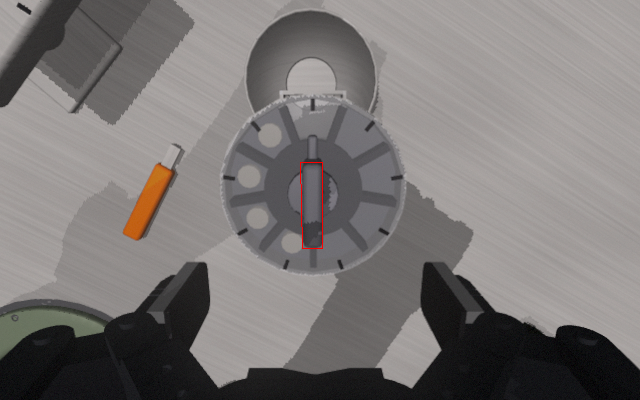

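The wrist view has the bar at (300–322, 162–248), and the projected estimate lands right on it. The nose points to the bowl. I'll descend around the paddle.

Emit:
{"api": "drive_tool", "payload": {
  "targets": [
    {"dx":0.02,"dy":-0.02,"dz":0.1,"yaw":0,"fingers":0},
    {"dx":0,"dy":0,"dz":0.2,"yaw":0,"fingers":0},
    {"dx":0,"dy":0,"dz":0.2,"yaw":0,"fingers":0},
    {"dx":0,"dy":0,"dz":0.2,"yaw":0,"fingers":0},
    {"dx":0,"dy":0,"dz":0.2,"yaw":0,"fingers":0},
    {"dx":0,"dy":0,"dz":0.2,"yaw":0,"fingers":0},
    {"dx":0,"dy":0,"dz":0.1,"yaw":0,"fingers":0},
    {"dx":0,"dy":0,"dz":0,"yaw":0,"fingers":0},
    {"dx":0,"dy":0,"dz":0,"yaw":0,"fingers":0}
  ]
}}

```text
clock: 3.45
position: [0.456, -0.1426, 0.1516]
tool_rot: [3.142, -0.0, 0.523]
force: [0.9, 0.4, -0.1]
grip_width: 0.0854
finger_force: 0.0
```

Emit:
{"api": "drive_tool", "payload": {
  "targets": [
    {"dx":0,"dy":0,"dz":0,"yaw":0,"fingers":0.5},
    {"dx":0,"dy":0,"dz":0,"yaw":0,"fingers":0.7},
    {"dx":0,"dy":0,"dz":0,"yaw":0,"fingers":1},
    {"dx":0,"dy":0,"dz":0,"yaw":0,"fingers":1},
    {"dx":0,"dy":0,"dz":0,"yaw":0,"fingers":1},
    {"dx":0,"dy":0,"dz":0,"yaw":0,"fingers":1},
    {"dx":0,"dy":0,"dz":0,"yaw":0,"fingers":1},
    {"dx":0,"dy":0,"dz":0,"yaw":0,"fingers":1},
    {"dx":0,"dy":0,"dz":0,"yaw":0,"fingers":1},
    {"dx":0,"dy":0,"dz":0,"yaw":0,"fingers":1}
  ],
  "squeeze": 25
}}

```text
clock: 4.45
position: [0.4561, -0.1427, 0.1515]
tool_rot: [3.141, -0.0, 0.523]
force: [0.9, -4.6, 5.5]
grip_width: 0.0154
finger_force: 24.5
```

The bar is gripped, so I'll turn it one click (40°) and pause.

Emit:
{"api": "drive_tool", "payload": {
  "targets": [
    {"dx":0,"dy":0,"dz":0,"yaw":0.04,"fingers":1},
    {"dx":0,"dy":0,"dz":0,"yaw":0.04,"fingers":1},
    {"dx":0,"dy":0,"dz":0,"yaw":0.04,"fingers":1},
    {"dx":0,"dy":0,"dz":0,"yaw":0.04,"fingers":1},
    {"dx":0,"dy":0,"dz":0,"yaw":0.04,"fingers":1},
    {"dx":0,"dy":0,"dz":0,"yaw":0.04,"fingers":1},
    {"dx":0,"dy":0,"dz":0,"yaw":0.04,"fingers":1},
    {"dx":0,"dy":0,"dz":0,"yaw":0.04,"fingers":1},
    {"dx":0,"dy":0,"dz":0,"yaw":0.04,"fingers":1},
    {"dx":0,"dy":0,"dz":0,"yaw":0.04,"fingers":1},
    {"dx":0,"dy":0,"dz":0,"yaw":0.044,"fingers":1},
    {"dx":0,"dy":0,"dz":0,"yaw":0,"fingers":1},
    {"dx":0,"dy":0,"dz":0,"yaw":0,"fingers":1},
    {"dx":0,"dy":0,"dz":0,"yaw":0,"fingers":1},
    {"dx":0,"dy":0,"dz":0,"yaw":0,"fingers":1},
    {"dx":0,"dy":0,"dz":0,"yaw":0,"fingers":1},
    {"dx":0,"dy":0,"dz":0,"yaw":0,"fingers":1}
  ]
}}

```text
clock: 6.15
position: [0.4564, -0.1437, 0.1516]
tool_rot: [3.14, -0.002, -0.175]
force: [2.1, -10.6, 2.9]
grip_width: 0.0156
finger_force: 24.4
```

Run:
```python
from workcell import readout, grab_frame
import cv2,numpy as np
t,w=grab_frame("top"),grab_frame("wrist")
f=lambda i:cv2.convertScaleAbs(cv2.resize(i,(395,int(395*i.shape[0]/i.shape[1])),interpolation=cv2.INTER_CUBIC),alpha=1.6)
a,b=f(t[190:320,335:455]),f(w);c=np.zeros((a.shape[0],795,3),np.uint8);c[:,:395]=a;c[:b.shape[0],400:]=b
cv2.imwrite("pics/c2.png",c);print(readout.observe()["qpos"],readout.observe()["moment"])
```

```text
[ 0.2244957   0.40724298 -0.05616736  2.05259258  0.03727701  0.68109542
 -1.60236591] [-2.50011979 -0.48153204  0.06683479]
```

View pics/c2.png

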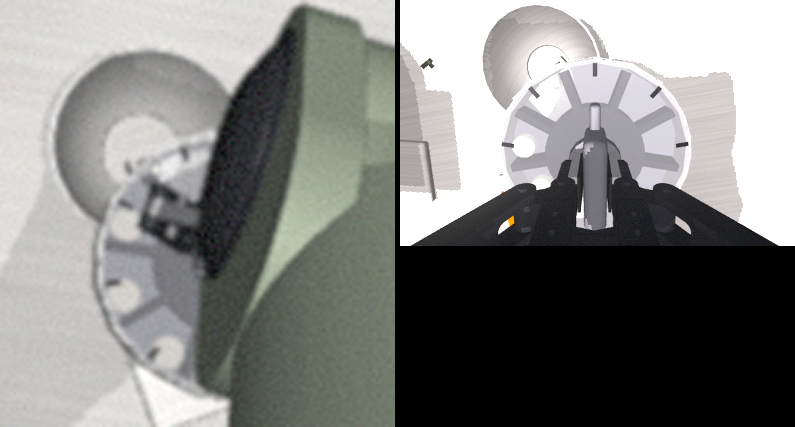

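The nose is on the next tick, one click round. Three canisters remain, so the first has dropped. A 10 N side load suggests the axis is about 1 mm off, so I'll correct for that and turn the second click.

Emit:
{"api": "drive_tool", "payload": {
  "targets": [
    {"dx":0,"dy":0.01,"dz":0,"yaw":0.04,"fingers":1},
    {"dx":0,"dy":0,"dz":0,"yaw":0.04,"fingers":1},
    {"dx":0,"dy":0,"dz":0,"yaw":0.04,"fingers":1},
    {"dx":0,"dy":0,"dz":0,"yaw":0.04,"fingers":1},
    {"dx":0,"dy":0,"dz":0,"yaw":0.04,"fingers":1},
    {"dx":0,"dy":0,"dz":0,"yaw":0.04,"fingers":1},
    {"dx":0,"dy":0,"dz":0,"yaw":0.04,"fingers":1},
    {"dx":0,"dy":0,"dz":0,"yaw":0.04,"fingers":1},
    {"dx":0,"dy":0,"dz":0,"yaw":0.04,"fingers":1},
    {"dx":0,"dy":0,"dz":0,"yaw":0.04,"fingers":1},
    {"dx":0,"dy":0,"dz":0,"yaw":0.044,"fingers":1},
    {"dx":0,"dy":0,"dz":0,"yaw":0,"fingers":1},
    {"dx":0,"dy":0,"dz":0,"yaw":0,"fingers":1},
    {"dx":0,"dy":0,"dz":0,"yaw":0,"fingers":1},
    {"dx":0,"dy":0,"dz":0,"yaw":0,"fingers":1},
    {"dx":0,"dy":0,"dz":0,"yaw":0,"fingers":1}
  ]
}}

```text
clock: 7.85
position: [0.4558, -0.1448, 0.1515]
tool_rot: [3.141, -0.002, -0.873]
force: [1.0, -12.1, 5.0]
grip_width: 0.0155
finger_force: 24.6
```

The yaw is -50.0°, so the knob is at the second click. I'll open slowly, then lift straight up.

Emit:
{"api": "drive_tool", "payload": {
  "targets": [
    {"dx":0,"dy":0,"dz":0,"yaw":0,"fingers":0.5},
    {"dx":0,"dy":0,"dz":0,"yaw":0,"fingers":0},
    {"dx":0,"dy":0,"dz":0,"yaw":0,"fingers":0},
    {"dx":0,"dy":0,"dz":0,"yaw":0,"fingers":0},
    {"dx":0,"dy":0,"dz":0,"yaw":0,"fingers":0},
    {"dx":0,"dy":0,"dz":0,"yaw":0,"fingers":0},
    {"dx":0,"dy":0,"dz":0,"yaw":0,"fingers":0},
    {"dx":0,"dy":0,"dz":0,"yaw":0,"fingers":0},
    {"dx":0,"dy":0,"dz":-0.15,"yaw":0,"fingers":0},
    {"dx":0,"dy":0,"dz":-0.2,"yaw":0,"fingers":0},
    {"dx":0,"dy":0,"dz":-0.2,"yaw":0,"fingers":0},
    {"dx":0,"dy":0,"dz":-0.2,"yaw":0,"fingers":0},
    {"dx":0,"dy":0,"dz":-0.2,"yaw":0,"fingers":0},
    {"dx":0,"dy":0,"dz":-0.2,"yaw":0,"fingers":0},
    {"dx":0,"dy":0,"dz":0,"yaw":0,"fingers":0},
    {"dx":0,"dy":0,"dz":0,"yaw":0,"fingers":0}
  ]
}}

```text
clock: 9.45
position: [0.4557, -0.1434, 0.2662]
tool_rot: [-3.141, -0.0, -0.872]
force: [-0.2, 0.2, 0.6]
grip_width: 0.0857
finger_force: 0.0
```

Run:
```python
from workcell import readout, grab_frame
import cv2,numpy as np
t,w=grab_frame("top"),grab_frame("wrist")
f=lambda i:cv2.convertScaleAbs(cv2.resize(i,(395,int(395*i.shape[0]/i.shape[1])),interpolation=cv2.INTER_CUBIC),alpha=1.4)
a,b=f(t[190:320,335:455]),f(w[0:300,100:520]);c=np.zeros((a.shape[0],795,3),np.uint8);c[:,:395]=a;c[:b.shape[0],400:]=b
cv2.imwrite("pics/c3.png",c);print(readout.observe()["force"])
```

```text
[ 0.27543451  0.1676516  -0.08485822]
```

View pics/c3.png

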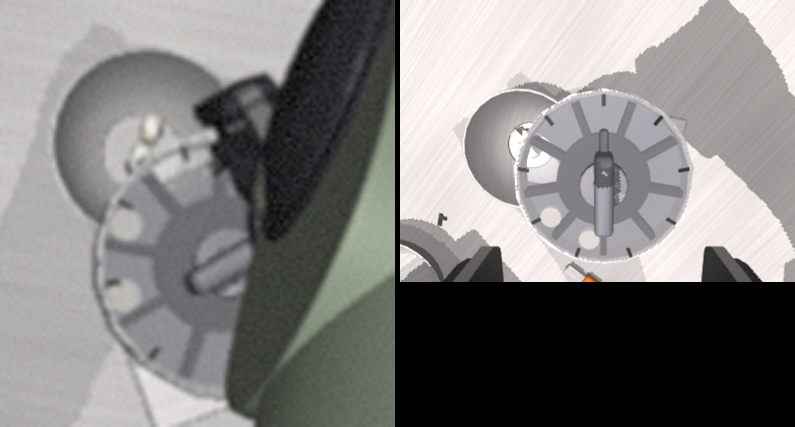

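The nose rests on the second tick, two canisters remain in the drum, and something white is in the bowl. I'll zoom in on the bowl before handing in.

Run:
```python
from workcell import readout, grab_frame
import cv2,numpy as np
t,w=grab_frame("top"),grab_frame("wrist")
f=lambda i,a:cv2.convertScaleAbs(cv2.resize(i,(395,395),interpolation=cv2.INTER_CUBIC),alpha=a)
cv2.imwrite("pics/c4.png",np.hstack([f(t[205:255,355:405],1.3),f(w[90:220,165:295],1)]))
```

```text
(no output)
```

View pics/c4.png

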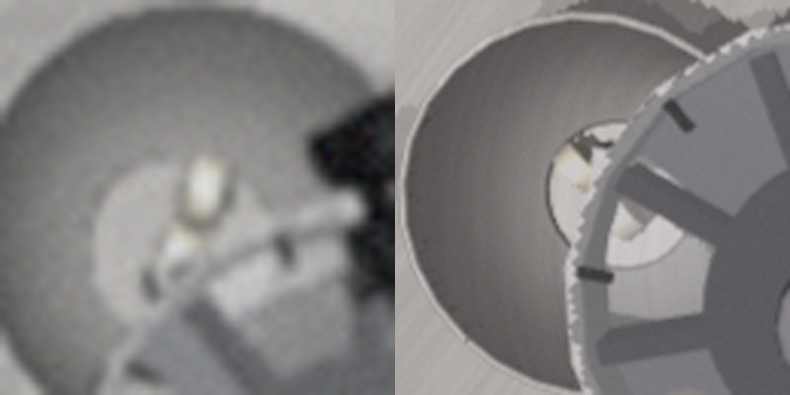

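Two canisters lie in the upright bowl, at (205,185) and (180,245) in the top crop. The outlet is empty.

```bash
python3 -c "
from workcell import workorder
print(workorder.job_done())"
```

```text
the job is handed in; nothing more can be done
None
```

The round dispenser's knob was turned clockwise two clicks and rests on the second mark; both canisters are in the upright bowl, two remain in the drum, and the job was handed in at about 10 s on the robot's clock.

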